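Put the lids back on the calorimeter pots

ROBOT

A 7-joint arm with a two-finger parallel gripper is mounted at the origin on the work surface. World frame = base frame: x ahead of the robot, y to its left, z up, the work surface at z = 0. Lengths are in m, angles in rad, forces in N, time in s.
With the tool pointing down it reaches from about 0.425 to 0.925 m from the base axis. Payload 6.8 kg.
Tool frame: the origin (TCP) lies at the very end of the fingers, on their centre line; the grasp point (between the pads) lies 19 mm behind it; z points along the fingers, y is the line along which they close (so a half turn about z gives the same grasp; the last joint's range is limited). The gripper opens to 85 mm and grips with 20 to 120 N. Pads are 22 mm wide; open, the fingers measure 114 mm over their backs; the gripper's body (76 mm by 85 mm) begins 54 mm behind the grasp point. The pads swing forward as they close: fully open they stand 13 mm farther back than shut.
Start: joints at [1.127, 0.477, 0.022, 1.555, -0.011, 1.109, -0.083], TCP at [0.222, -0.637, 0.231] pointing down, gripper open.
Joint ranges: [-2.96, 2.96], [-0.34, 2.1], [-1.41, 1.46], [0.24, 2.44], [-1.37, 4.51], [0.17, 1.92], [-2.96, 2.96]. Speed limits (rad/s): [2.39, 2.39, 3.14, 3.14, 3.14, 3.14, 3.14].

INTERFACE

Orientations are given as a rotation vector (axis times angle).
In Python, from bench import get_obs, grab_frame, hand_in gives the robot as it stands.
- The arm moves only by the tool drive_tool, never from a script. Its argument "rows" is a list of rows, each an object with "offset": the shift along the tool's x, y, z as a fraction of full scale, a list of three; "rotation": the turn, a rotation vector about the tool's x, y, z as a fraction of full scale, a list of three; "claw": the opening, from 0 (shut) to 1 (fully open). In form: [{"offset": [tx, ty, tz], "rotation": [wx, wy, wz], "claw": claw}, ...]. A call has 1 to 20 rows; each row is the pose to reach, as a shift and turn from the pose commanded when the call began, along the tool's axes at that moment; what a row does not reach only later rows make up. Full scale, the value 1, is 0.15 m for a shift and 2 rad for a turn. A row lasts 1/12 s, in which the tool goes at most 41.7 mm and 7.16 degrees, less where a joint would pass 70% of its speed; a pose out of reach is approached as far as the arm can. A call with a number of a shift or a turn outside -1 to 1 is refused whole. A call with a gripper value outside its range is refused whole. The fingers move at their own pace and stop on an object; "force" is the grip in N (left out, the last holds). Time passes only in rows, so rows that repeat a pose let the fingers close. It gives the time, the measured TCP pose, the force, the opening and the grip force at its end, in the units of the state.
- get_obs(): the state, without advancing time (a new reading comes with each control period).
- grab_frame(name): name is "scene" or "top" or "wrist"; returns a dict with "frame" (480x640x3 uint8, red, green, blue), "z_map" (480x640 float32, m along the optical axis (not along the pixel's ray), 0 where there is no reading), "vfov" (degrees; the focal length in pixels is half the picture's height over the tangent of half this angle, whatever the lens; pixels are square), "cx", "cy" (the principal point, pixels), "D" ([k1, k2, p1, p2, k3] as OpenCV has them; the pictures are not rectified), "R" (3x3) and "t" (3): a world point X has camera coordinates R X + t. Camera axes: x right, y down, z forward; pixel columns grow to the right and rows downward; lengths in m; the calibration is good to about 2 mm. A picture is of the moment at which its call begins.
- hand_in(): hands the job in; it is judged then, once.
The state is a dict: "clock": time; "joints": joint angles; "qvel": joint speeds; "tau": joint torques, N m; "tcp_pos": TCP position; "orientation": TCP orientation; "contact_force": force on the tool from outside, world axes, zero at the start; "moment": the same for the moment, N m; "grip_width": finger opening in m; "gripper_force": force on a finger pad.
Only numpy, scipy, OpenCV 4.12 (cv2) and the standard library are available. Lean on these libraries where they do the work, as an engineer would, in place of code of your own. Each camera call takes 0.05 s, during which the arm holds its last target. There are 200 camera calls.

TASK

The heating practical is over: cover each of the four steel calorimeter pots on the bench with its own lid, the one made to its size, so that every lid sits level and fully home with its plug in the mouth. Lower the lids on by their knobs, do not drop them; leave the pots where they stand and do not disturb the porcelain dish or the spirit burner.

Things in the scene. Friction and masses are not known exactly. Their poses are not given: they have to be found in the camera images.
- pot_small: The smallest of four open round steel calorimeter pots with a cork jacket: outer diameter 54 mm, 44 mm high, wall 2.5 mm (mouth 49 mm), about 0.2 kg, standing loose on the bench. Origin: centre of its underside; z up. Its lid is home when the lid's origin is 37 mm above this origin, on the same axis.
- lid_small: The smallest of four lids, for pot_small, lying right way up: steel plate 66 mm across, 4 mm thick, its top 11 mm above the origin; cork plug 35 mm across, 7 mm deep beneath (7 mm free all round in the mouth); round black knob in the middle, 24 mm across, 19 to 39 mm above the origin, on a 12 mm neck. Origin: centre of the plug's underside, on the bench; z up.
- pot_medium: The second smallest of four open round steel calorimeter pots with a cork jacket: outer diameter 72 mm, 52 mm high, wall 2.5 mm (mouth 67 mm), about 0.3 kg, standing loose on the bench. Origin: centre of its underside; z up. Its lid is home when the lid's origin is 45 mm above this origin, on the same axis.
- lid_medium: The second smallest of four lids, for pot_medium, lying right way up: steel plate 84 mm across, 4 mm thick, its top 11 mm above the origin; cork plug 53 mm across, 7 mm deep beneath (7 mm free all round in the mouth); round black knob in the middle, 24 mm across, 19 to 39 mm above the origin, on a 12 mm neck. Origin: centre of the plug's underside, on the bench; z up.
- pot_large: The second largest of four open round steel calorimeter pots with a cork jacket: outer diameter 90 mm, 60 mm high, wall 2.5 mm (mouth 85 mm), about 0.42 kg, standing loose on the bench. Origin: centre of its underside; z up. Its lid is home when the lid's origin is 53 mm above this origin, on the same axis.
- lid_large: The second largest of four lids, for pot_large, lying right way up: steel plate 102 mm across, 4 mm thick, its top 11 mm above the origin; cork plug 71 mm across, 7 mm deep beneath (7 mm free all round in the mouth); round black knob in the middle, 24 mm across, 19 to 39 mm above the origin, on a 12 mm neck. Origin: centre of the plug's underside, on the bench; z up.
- pot_largest: The largest of four open round steel calorimeter pots with a cork jacket: outer diameter 108 mm, 68 mm high, wall 2.5 mm (mouth 103 mm), about 0.56 kg, standing loose on the bench. Origin: centre of its underside; z up. Its lid is home when the lid's origin is 61 mm above this origin, on the same axis.
- lid_largest: The largest of four lids, for pot_largest, lying right way up: steel plate 120 mm across, 4 mm thick, its top 11 mm above the origin; cork plug 89 mm across, 7 mm deep beneath (7 mm free all round in the mouth); round black knob in the middle, 24 mm across, 19 to 39 mm above the origin, on a 12 mm neck. Origin: centre of the plug's underside, on the bench; z up.
- dish: A white porcelain evaporating dish, 84 mm across, 34 mm high, loose; not part of the job. Origin: centre of its underside.
- burner: A squat spirit burner, unlit and capped: yellow base 84 mm across, glass body, black cap, 84 mm high, loose; not part of the job. Origin: centre of its underside.
Not all that is in view belongs to the job. Leave any pink look-alike of the lid_large alone.

How it is judged:
At the end, for the whole second after the job is handed in: Each lid lies on the pot of its own size, axes within 10 mm, at its seated height within 3 mm, level within 0.05 rad, released and at rest; the pots are upright and within 30 mm of where they stood; dish and burner are upright and within 30 mm of where they stood (horizontal distance between lid_small and pot_small below 0.01 m and z of lid_small in the frame of pot_small between 0.034 and 0.04 m and angle between each of lid_small, pot_small, lid_medium, pot_medium, lid_large, pot_large, lid_largest, pot_largest's own z axis and vertical below 0.05 rad and linear speed of each of lid_small, pot_small, lid_medium, pot_medium, lid_large, pot_large, lid_largest, pot_largest below 0.02 m/s and distance of each of pot_small, pot_medium, pot_large, pot_largest, dish, burner from where it was at the start of the episode below 0.03 m and horizontal distance between lid_medium and pot_medium below 0.01 m and z of lid_medium in the frame of pot_medium between 0.042 and 0.048 m and horizontal distance between lid_large and pot_large below 0.01 m and z of lid_large in the frame of pot_large between 0.05 and 0.056 m and horizontal distance between lid_largest and pot_largest below 0.01 m and z of lid_largest in the frame of pot_largest between 0.058 and 0.064 m and angle between each of dish, burner's own z axis and vertical below 0.1 rad); the robot touches nothing.
It fails at once if a pot is shifted by more than 30 mm or tipped (distance of any of pot_small, pot_medium, pot_large, pot_largest from where it was at the start of the episode above 0.03 m or angle between any of pot_small, pot_medium, pot_large, pot_largest's own z axis and vertical above 0.3 rad).
It fails at once if a lid is dropped (falls free for more than about 25 mm) ((contact force between the fingers and lid_small below 0.02 N and linear speed of lid_small above 0.7 m/s) or (contact force between the fingers and lid_medium below 0.02 N and linear speed of lid_medium above 0.7 m/s) or (contact force between the fingers and lid_large below 0.02 N and linear speed of lid_large above 0.7 m/s) or (contact force between the fingers and lid_largest below 0.02 N and linear speed of lid_largest above 0.7 m/s)).
It fails at once if the dish or the burner is shifted by more than 30 mm (distance of any of dish, burner from where it was at the start of the episode above 0.03 m).
It also fails if it takes over 118 s, if anything falls off the work surface, if the arm or the gripper's body presses on something with over 40 N, if the wrist force passes 120 N, or if a joint passes its speed limit or range.

## Working session

There is one attempt and no reset: what is moved stays moved. The work goes in short steps, Python scripts to look and compute and a tool call to move; the robot and the scene stay as the last step left them, time stands still between calls to the robot, and variables do not carry over. Pictures are saved under pics/ and viewed, at most 14 in all, crops included, and the job is handed in when it is done.

Besides the shell and the picture viewer there is one more tool, called after "Emit:" by a JSON object that holds its "api" and its "payload", one argument or row to a line. drive_tool: Moves the arm, as the interface text tells. Its arguments: {"type":"object","properties":{"rows":{"type":"array","items":{"type":"object","properties":{"offset":{"type":"array","items":{"type":"number"}},"rotation":{"type":"array","items":{"type":"number"}},"claw":{"type":"number"}}}},"force":{"type":"number"}},"required":["rows"]}

```bash
mkdir -p pics
cat > h.py <<'E'
import numpy as np, cv2, pickle
from bench import get_obs, grab_frame
def K(f):
    fl=240/np.tan(np.radians(f["vfov"])/2); return np.array([[fl,0,f["cx"]],[0,fl,f["cy"]],[0,0,1]])
def rays(f,px):
    p=cv2.undistortPoints(np.array(px,float).reshape(-1,1,2),K(f),np.array(f["D"],float)).reshape(-1,2)
    return np.c_[p,np.ones(len(p))]
def onplane(f,px,z):
    R=np.array(f["R"]);t=np.array(f["t"]);c=-R.T@t;d=rays(f,px)@R
    return c+d*((z-c[2])/d[:,2])[:,None]
def world(f,px):
    R=np.array(f["R"]);t=np.array(f["t"]);px=np.array(px)
    z=np.array([f["z_map"][int(v),int(u)] for u,v in px]);return (rays(f,px)*z[:,None]-t)@R
def cloud(f):
    v,u=np.mgrid[0:480,0:640];px=np.c_[u.ravel(),v.ravel()];z=f["z_map"].ravel()
    P=(rays(f,px)*z[:,None]-np.array(f["t"]))@np.array(f["R"]);P[z==0]=np.nan;return P.reshape(480,640,3)
def save(n,im): cv2.imwrite("pics/"+n+".png",im[...,::-1])
E
python3 - <<'E'
from h import *
o=get_obs();print({k:np.round(v,3) for k,v in o.items()})
for n in("top","scene"):
    f=grab_frame(n);pickle.dump(f,open(n+".pkl","wb"));save(n,f["frame"])
    print(n,f["vfov"],f["D"],np.round(-np.array(f["R"]).T@f["t"],3),(f["z_map"]>0).mean())
E
```

```text
{'clock': np.float64(0.0), 'joints': array([ 1.127,  0.478,  0.022,  1.556, -0.011,  1.109, -0.083]), 'qvel': array([-0.002,  0.   ,  0.   ,  0.002, -0.   ,  0.001, -0.   ]), 'tau': array([-0.0000e+00, -5.9645e+01,  1.6080e+00, -2.8120e+01,  1.2000e-02,
        9.0000e-03,  0.0000e+00]), 'tcp_pos': array([ 0.222, -0.637,  0.23 ]), 'orientation': array([-3.096e+00, -5.250e-01,  1.000e-03]), 'contact_force': array([0.673, 0.4  , 0.327]), 'moment': array([ 0.001, -0.014, -0.006]), 'gripper_force': np.float64(0.0), 'grip_width': np.float64(0.086)}
top 51.05284537846252 [-0.03329999  0.          0.          0.          0.        ] [0.457 0.012 1.339] 0.9960286458333333
scene 47.20689439843012 [-0.07120607  0.          0.          0.          0.        ] [ 1.638 -0.23   1.038] 0.9865983072916666
```

View pics/top.png

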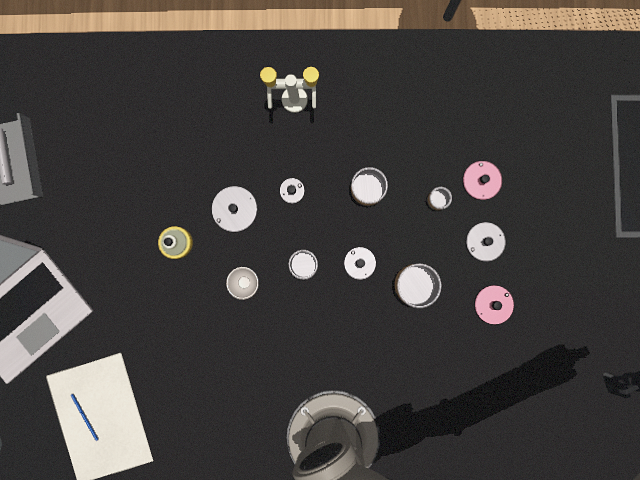

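View pics/scene.png

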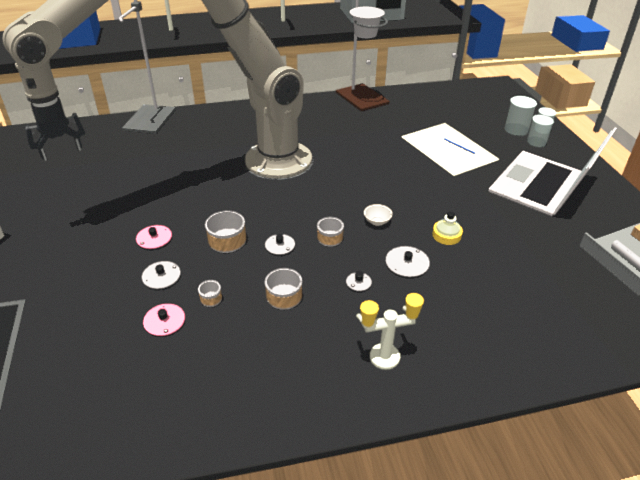

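Top view: steel lids are largest (233,209), small (292,190), medium (360,263) and large (486,241). The pots are medium (303,264), large (369,187), small (440,198) and largest (418,286). To leave alone: pink look-alikes (483,180) and (495,305), dish (242,283), burner (175,242) and the lamp stand (291,90).

```bash
cat > meas.py <<'E'
from h import *
F={n:pickle.load(open(n+".pkl","rb")) for n in("top","scene")}
C={n:cloud(F[n]) for n in F}
lids=dict(small=((292,190),.066),medium=((360,263),.084),large=((486,241),.102),largest=((233,209),.120))
pots=dict(small=((440,198),.054,.044),medium=((303,264),.072,.052),large=((369,187),.090,.060),largest=((418,286),.108,.068))
oth=dict(dish=((242,283),.084,.034),burner=((175,242),.084,.02),pinkA=((483,180),.102,.011),pinkB=((495,305),.102,.011),stand=((291,90),.1,.1))
def band(n,c,r,lo,hi):
    P=C[n].reshape(-1,3);m=(np.hypot(P[:,0]-c[0],P[:,1]-c[1])<r)&(P[:,2]>lo)&(P[:,2]<hi);return P[m]
def circ(P):
    (x,y),r=cv2.minEnclosingCircle(P[:,:2].astype(np.float32));return np.round([x,y,2*r],4)
if __name__=="__main__":
  for k,(px,d) in lids.items():
    c=onplane(F["top"],[px],.02)[0]
    for n in F:
        P=band(n,c,d/2+.02,.005,.018);kn=band(n,c,.03,.030,.06)
        print("lid",k,n,circ(P),"z",np.round(np.median(P[:,2]),4),"| knob",circ(kn),"top z",np.round(np.percentile(kn[:,2],[50,95]),4),len(kn))
  for k,(px,d,h) in pots.items():
    c=onplane(F["top"],[px],h/2)[0]
    for n in F:
        P=band(n,c,d/2+.025,h-.006,h+.01);print("pot",k,n,circ(P),"z",np.round(np.percentile(P[:,2],[50,95]),4),len(P))
  for k,(px,d,h) in oth.items():
    c=onplane(F["top"],[px],h)[0]
    for n in F:
        P=band(n,c,d/2+.03,.008,.3);print(k,n,circ(P),"max z",np.round(P[:,2].max(),3))
E
python3 meas.py
```

```text
lid small top [0.6499 0.1046 0.1037] z 0.0112 | knob [0.6518 0.1044 0.0232] top z [0.0396 0.0431] 63
lid small scene [0.6535 0.1069 0.0717] z 0.0098 | knob [0.6559 0.105  0.0269] top z [0.0371 0.0395] 56
lid medium top [ 0.4564 -0.0754  0.1234] z 0.0116 | knob [ 0.458  -0.0744  0.0236] top z [0.0392 0.0437] 65
lid medium scene [ 0.4576 -0.0809  0.1043] z 0.0095 | knob [ 0.4623 -0.0715  0.0313] top z [0.0373 0.0401] 45
lid large top [ 0.5124 -0.4082  0.1413] z 0.0118 | knob [ 0.5126 -0.4073  0.0256] top z [0.0401 0.0446] 71
lid large scene [ 0.5158 -0.4151  0.1171] z 0.0091 | knob [ 0.5165 -0.4048  0.028 ] top z [0.0362 0.0404] 49
lid largest top [0.6007 0.259  0.1598] z 0.0114 | knob [0.6039 0.2577 0.0236] top z [0.0398 0.0437] 69
lid largest scene [0.6074 0.2593 0.1303] z 0.0097 | knob [0.6061 0.2581 0.0278] top z [0.0367 0.0403] 51
pot small top [ 0.6267 -0.2843  0.0585] z [0.0439 0.0489] 110
pot small scene [ 0.6303 -0.281   0.0623] z [0.0415 0.0448] 121
pot medium top [0.4556 0.074  0.0749] z [0.0523 0.0565] 136
pot medium scene [0.4557 0.0763 0.0814] z [0.0493 0.0532] 107
pot large top [ 0.6574 -0.0972  0.0935] z [0.0601 0.065 ] 189
pot large scene [ 0.6599 -0.0942  0.098 ] z [0.0579 0.0617] 186
pot largest top [ 0.4    -0.2202  0.1115] z [0.0684 0.0725] 228
pot largest scene [ 0.4039 -0.2179  0.1149] z [0.0653 0.0689] 178
dish top [0.4118 0.239  0.1105] max z 0.042
dish scene [0.4138 0.2329 0.0908] max z 0.04
burner top [0.5026 0.3981 0.1215] max z 0.089
burner scene [0.5201 0.414  0.0879] max z 0.087
pinkA top [ 0.6775 -0.4123  0.1504] max z 0.046
pinkA scene [ 0.6798 -0.4007  0.1048] max z 0.041
pinkB top [ 0.3477 -0.427   0.1523] max z 0.046
pinkB scene [ 0.3387 -0.4319  0.1295] max z 0.044
stand top [0.8903 0.0944 0.154 ] max z 0.193
stand scene [0.891  0.0989 0.1404] max z 0.191
```

Emit:
{"api": "drive_tool", "payload": {
  "rows": [
    {"offset":[0,0,0],"rotation":[0,0,0.056],"claw":1},
    {"offset":[0,0,0],"rotation":[0,0,0.112],"claw":1},
    {"offset":[0,0,0],"rotation":[0,0,0.168],"claw":1},
    {"offset":[0,0,0],"rotation":[0,0,0.168],"claw":1},
    {"offset":[0,0,0],"rotation":[0,0,0.168],"claw":1}
  ],
  "force": 40
}}

```text
clock: 0.52
tcp_pos: [0.2225, -0.637, 0.2309]
orientation: [-3.141, -0.005, 0.001]
contact_force: [0.3, -0.8, 0.1]
grip_width: 0.0854
gripper_force: 0.0
```

Emit:
{"api": "drive_tool", "payload": {
  "rows": [
    {"offset":[0.2,-0.2,0],"rotation":[0,0,0],"claw":1},
    {"offset":[0.4,-0.4,0],"rotation":[0,0,0],"claw":1},
    {"offset":[0.6,-0.6,0],"rotation":[0,0,0],"claw":1},
    {"offset":[0.8,-0.8,0],"rotation":[0,0,0],"claw":1},
    {"offset":[0.97,-0.97,0],"rotation":[0,0,0],"claw":1},
    {"offset":[0.97,-0.97,0],"rotation":[0,0,0],"claw":1}
  ]
}}

```text
clock: 1.02
tcp_pos: [0.3764, -0.484, 0.2313]
orientation: [-3.137, -0.025, -0.006]
contact_force: [1.0, 0.4, -0.5]
grip_width: 0.0852
gripper_force: 0.0
```

Emit:
{"api": "drive_tool", "payload": {
  "rows": [
    {"offset":[0.24,-0.14,0],"rotation":[0,0,0],"claw":1},
    {"offset":[0.48,-0.28,0],"rotation":[0,0,0],"claw":1},
    {"offset":[0.72,-0.42,0],"rotation":[0,0,0],"claw":1},
    {"offset":[0.97,-0.56,0],"rotation":[0,0,0],"claw":1},
    {"offset":[0.97,-0.56,0],"rotation":[0,0,0],"claw":1},
    {"offset":[0.97,-0.56,0],"rotation":[0,0,0],"claw":1},
    {"offset":[0.97,-0.56,0],"rotation":[0,0,0],"claw":1},
    {"offset":[0.97,-0.56,0],"rotation":[0,0,0],"claw":1},
    {"offset":[0.97,-0.56,0],"rotation":[0,0,0],"claw":1},
    {"offset":[0.97,-0.56,0],"rotation":[0,0,0],"claw":1}
  ]
}}

```text
clock: 1.85
tcp_pos: [0.5121, -0.4092, 0.2314]
orientation: [3.141, -0.004, -0.001]
contact_force: [-0.7, -0.3, -0.2]
grip_width: 0.0856
gripper_force: 0.0
```

Run:
```python
from h import *
o=get_obs();print(o["tcp_pos"],o["orientation"],o["clock"])
f=grab_frame("wrist");pickle.dump(f,open("w1.pkl","wb"));save("w1",f["frame"]);print(f["vfov"],f["D"],-np.array(f["R"]).T@f["t"])
```

```text
[ 0.51210582 -0.40921908  0.2314184 ] [ 3.14114599e+00 -3.58229419e-03 -5.33175156e-04] 1.85
67.92488231375414 [-0.07191038  0.          0.          0.          0.        ] [ 0.58654097 -0.40936565  0.37416756]
```

View pics/w1.png

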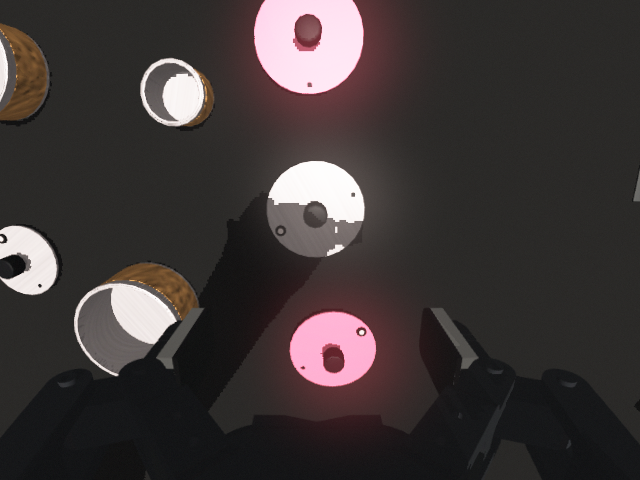

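The wrist view shows the steel lid (plate 316,210; knob 315,214), with pink look-alikes at (308,45) and (333,347). This is the right lid: steel, about 102 mm. Next I triangulate it and fit circles in the wrist depth.

```bash
cat > wm.py <<'E'
from h import *
import meas, scipy.optimize as so, scipy.ndimage as nd
def plate(f,c,d,z=.011):
    # pixels whose rays at plate height are in reach; depth says plate height -> robust outline fit
    P=cloud(f);m=(np.hypot(P[...,0]-c[0],P[...,1]-c[1])<d/2+.015)&(abs(P[...,2]-z)<.0055)
    m=nd.binary_fill_holes(nd.binary_opening(m,iterations=2));cs,_=cv2.findContours(m.astype(np.uint8),cv2.RETR_EXTERNAL,cv2.CHAIN_APPROX_NONE)
    k=max(cs,key=len).reshape(-1,2).astype(float)
    return fitc(onplane(f,k,z))
def fitc(Q):
    r=so.least_squares(lambda p:np.hypot(Q[:,0]-p[0],Q[:,1]-p[1])-p[2],[*Q[:,:2].mean(0),.04],loss="soft_l1",f_scale=.001).x
    return np.round([r[0],r[1],2*r[2]],4)
def rim(f,c,d,h):
    P=cloud(f).reshape(-1,3);m=(abs(np.hypot(P[:,0]-c[0],P[:,1]-c[1])-d/2)<.015)&(abs(P[:,2]-h)<.004)
    return fitc(P[m]),np.round(np.median(P[m][:,2]),4),m.sum()
def knob(f,c):
    P=cloud(f).reshape(-1,3);m=(np.hypot(P[:,0]-c[0],P[:,1]-c[1])<.02)&(P[:,2]>.034)&(P[:,2]<.05)
    return meas.circ(P[m]),np.round(np.median(P[m][:,2]),4)
def tri(f1,p1,f2,p2):
    a=[np.c_[np.array(f["R"]),f["t"]] for f in(f1,f2)]
    X=cv2.triangulatePoints(a[0],a[1],rays(f1,[p1])[0,:2].reshape(2,1),rays(f2,[p2])[0,:2].reshape(2,1));return (X[:3]/X[3]).ravel().round(4)
E
python3 - <<'E'
from wm import *
f=pickle.load(open("w1.pkl","rb"));T=meas.F["top"];S=meas.F["scene"]
print("tri knob",tri(f,(315,214),T,(487.5,241)),tri(S,(160,269),T,(487.5,241)))
print("top",plate(T,(.513,-.408),.102),"wrist",plate(f,(.513,-.408),.102),knob(f,(.513,-.408)))
print(rim(f,(.627,-.284),.0515,.044),rim(f,(.402,-.219),.1055,.068))
for n,c,d,h in(("s",(.628,-.284),.0515,.044),("m",(.4557,.075),.0695,.052),("l",(.658,-.096),.0875,.06),("xl",(.402,-.219),.1055,.068)):
    print(n,rim(T,c,d,h),rim(S,c,d,h))
for n,c,d in(("s",(.652,.105),.066),("m",(.4585,-.0745),.084),("xl",(.604,.258),.12)): print(n,plate(T,c,d))
E
```

```text
tri knob [ 0.5131 -0.4084  0.029 ] [ 0.5125 -0.4077  0.0268]
top [ 0.5141 -0.4097  0.0942] wrist [ 0.5143 -0.4072  0.1006] (array([ 0.5139, -0.4074,  0.024 ]), np.float64(0.0389))
(array([ 0.627 , -0.2826,  0.0523]), np.float64(0.0435), np.int64(1032)) (array([ 0.4022, -0.2192,  0.1058]), np.float64(0.0674), np.int64(1102))
s (array([ 0.626 , -0.284 ,  0.0525]), np.float64(0.0439), np.int64(93)) (array([ 0.6303, -0.2811,  0.0525]), np.float64(0.0421), np.int64(89))
m (array([0.4557, 0.0738, 0.0706]), np.float64(0.0523), np.int64(114)) (array([0.4597, 0.0766, 0.0703]), np.float64(0.05), np.int64(78))
l (array([ 0.6569, -0.0973,  0.0887]), np.float64(0.0602), np.int64(162)) (array([ 0.6606, -0.0944,  0.0884]), np.float64(0.0585), np.int64(152))
xl (array([ 0.4001, -0.22  ,  0.1067]), np.float64(0.0683), np.int64(196)) (array([ 0.4037, -0.2173,  0.1063]), np.float64(0.066), np.int64(133))
s [0.6518 0.1059 0.06  ]
m [ 0.4573 -0.0738  0.0772]
xl [0.6049 0.2581 0.116 ]
```

Emit:
{"api": "drive_tool", "payload": {
  "rows": [
    {"offset":[0.013,-0.013,0.25],"rotation":[0,0,0],"claw":0.8},
    {"offset":[0.013,-0.013,0.5],"rotation":[0,0,0],"claw":0.8},
    {"offset":[0.013,-0.013,0.75],"rotation":[0,0,0],"claw":0.8},
    {"offset":[0.013,-0.013,0.98],"rotation":[0,0,0],"claw":0.8},
    {"offset":[0.013,-0.013,0.98],"rotation":[0,0,0],"claw":0.8},
    {"offset":[0.013,-0.013,0.98],"rotation":[0,0,0],"claw":0.8},
    {"offset":[0.013,-0.013,0.98],"rotation":[0,0,0],"claw":0.8},
    {"offset":[0.013,-0.013,0.98],"rotation":[0,0,0],"claw":0.8}
  ]
}}

```text
clock: 2.57
tcp_pos: [0.517, -0.4074, 0.0874]
orientation: [3.139, -0.001, 0.006]
contact_force: [-0.4, 0.7, -0.7]
grip_width: 0.0683
gripper_force: 0.0
```

Emit:
{"api": "drive_tool", "payload": {
  "rows": [
    {"offset":[0,0,0.15],"rotation":[0,0,0],"claw":0.8},
    {"offset":[0,0,0.3],"rotation":[0,0,0],"claw":0.8},
    {"offset":[0,0,0.4],"rotation":[0,0,0],"claw":0.8},
    {"offset":[0,0,0.45],"rotation":[0,0,0],"claw":0.8},
    {"offset":[0,0,0.45],"rotation":[0,0,0],"claw":0.8},
    {"offset":[0,0,0.45],"rotation":[0,0,0],"claw":0.8},
    {"offset":[0,0,0.45],"rotation":[0,0,0],"claw":0.8},
    {"offset":[0,0,0.45],"rotation":[0,0,0],"claw":0.8}
  ]
}}

```text
clock: 3.23
tcp_pos: [0.5165, -0.4067, 0.0185]
orientation: [3.14, -0.0, 0.004]
contact_force: [0.1, 0.0, -0.2]
grip_width: 0.0686
gripper_force: 0.0
```

Emit:
{"api": "drive_tool", "payload": {
  "rows": [
    {"offset":[-0.017,0,0.012],"rotation":[0,0,0],"claw":0.8},
    {"offset":[-0.017,0,0.012],"rotation":[0,0,0],"claw":0.8},
    {"offset":[-0.017,0,0.012],"rotation":[0,0,0],"claw":0.8},
    {"offset":[-0.017,0,0.012],"rotation":[0,0,0],"claw":0.1},
    {"offset":[-0.017,0,0.012],"rotation":[0,0,0],"claw":0.1},
    {"offset":[-0.017,0,0.012],"rotation":[0,0,0],"claw":0.1},
    {"offset":[-0.017,0,0.012],"rotation":[0,0,0],"claw":0.1},
    {"offset":[-0.017,0,0.012],"rotation":[0,0,0],"claw":0.1},
    {"offset":[-0.017,0,0.012],"rotation":[0,0,0],"claw":0.1},
    {"offset":[-0.017,0,0.012],"rotation":[0,0,0],"claw":0.1},
    {"offset":[-0.017,0,0.012],"rotation":[0,0,0],"claw":0.1}
  ],
  "force": 50
}}

```text
clock: 4.15
tcp_pos: [0.5131, -0.4062, 0.0153]
orientation: [3.141, -0.001, 0.001]
contact_force: [-0.4, -1.0, 3.9]
grip_width: 0.0221
gripper_force: 49.0
```

Emit:
{"api": "drive_tool", "payload": {
  "rows": [
    {"offset":[0,0,-0.06],"rotation":[0,0,0],"claw":0.1},
    {"offset":[0,0,-0.15],"rotation":[0,0,0],"claw":0.1},
    {"offset":[0,0,-0.3],"rotation":[0,0,0],"claw":0.1},
    {"offset":[0,0,-0.5],"rotation":[0,0,0],"claw":0.1},
    {"offset":[0,0,-0.7],"rotation":[0,0,0],"claw":0.1},
    {"offset":[0,0,-0.9],"rotation":[0,0,0],"claw":0.1},
    {"offset":[0,0,-0.95],"rotation":[0,0,0],"claw":0.1},
    {"offset":[0,0,-0.95],"rotation":[0,0,0],"claw":0.1},
    {"offset":[0,0,-0.95],"rotation":[0,0,0],"claw":0.1}
  ]
}}

```text
clock: 4.9
tcp_pos: [0.5126, -0.4057, 0.1576]
orientation: [3.142, -0.0, 0.0]
contact_force: [-0.3, -0.1, -2.5]
grip_width: 0.0226
gripper_force: 49.1
```

Run:
```python
from h import *
f=grab_frame("wrist");save("w2",f["frame"]);P=cloud(f)
o=get_obs();print(o["tcp_pos"],o["grip_width"],o["contact_force"])
```

```text
[ 0.5120242  -0.40521122  0.15633638] 0.022038373995994776 [-0.14849144  0.34676488 -2.18708257]
```

View pics/w2.png

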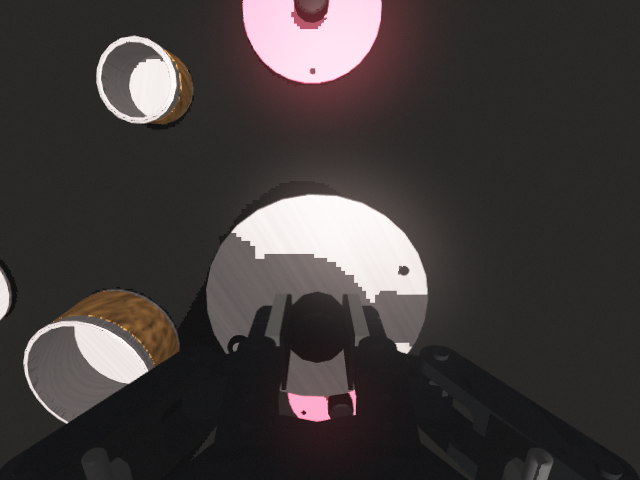

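The lid hangs level from the knob (316,325), with the pads on either side. Carrying it to pot_large.

Emit:
{"api": "drive_tool", "payload": {
  "rows": [
    {"offset":[0.06,-0.12,0],"rotation":[0,0,0],"claw":0.1},
    {"offset":[0.16,-0.32,0],"rotation":[0,0,0],"claw":0.1},
    {"offset":[0.26,-0.52,0],"rotation":[0,0,0],"claw":0.1},
    {"offset":[0.38,-0.76,0],"rotation":[0,0,0],"claw":0.1},
    {"offset":[0.5,-1,0],"rotation":[0,0,0],"claw":0.1}
  ]
}}

```text
clock: 5.37
tcp_pos: [0.5868, -0.2545, 0.1551]
orientation: [-3.14, 0.003, 0.006]
contact_force: [1.3, -0.3, -1.5]
grip_width: 0.0227
gripper_force: 49.1
```

Emit:
{"api": "drive_tool", "payload": {
  "rows": [
    {"offset":[0.1,-0.22,0],"rotation":[0,0,0],"claw":0.1},
    {"offset":[0.2,-0.44,0],"rotation":[0,0,0],"claw":0.1},
    {"offset":[0.3,-0.66,0],"rotation":[0,0,0],"claw":0.1},
    {"offset":[0.4,-0.86,0],"rotation":[0,0,0],"claw":0.1},
    {"offset":[0.45,-0.96,0],"rotation":[0,0,0],"claw":0.1},
    {"offset":[0.47,-1,0],"rotation":[0,0,0],"claw":0.1},
    {"offset":[0.47,-1,0],"rotation":[0,0,0],"claw":0.1},
    {"offset":[0.47,-1,0],"rotation":[0,0,0],"claw":0.1},
    {"offset":[0.47,-1,0],"rotation":[0,0,0],"claw":0.1},
    {"offset":[0.47,-1,0],"rotation":[0,0,0],"claw":0.1}
  ]
}}

```text
clock: 6.2
tcp_pos: [0.6575, -0.1089, 0.1573]
orientation: [3.14, -0.006, -0.001]
contact_force: [-0.1, -0.3, -1.6]
grip_width: 0.0225
gripper_force: 49.1
```

Emit:
{"api": "drive_tool", "payload": {
  "rows": [
    {"offset":[0.0,-0.086,0.1],"rotation":[0,0,0],"claw":0.1},
    {"offset":[0.0,-0.086,0.25],"rotation":[0,0,0],"claw":0.1},
    {"offset":[0.0,-0.086,0.4],"rotation":[0,0,0],"claw":0.1},
    {"offset":[0.0,-0.086,0.5],"rotation":[0,0,0],"claw":0.1},
    {"offset":[0.0,-0.086,0.5],"rotation":[0,0,0],"claw":0.1},
    {"offset":[0.0,-0.086,0.5],"rotation":[0,0,0],"claw":0.1},
    {"offset":[0.0,-0.086,0.5],"rotation":[0,0,0],"claw":0.1}
  ]
}}

```text
clock: 6.78
tcp_pos: [0.6591, -0.0942, 0.0838]
orientation: [3.141, -0.002, 0.003]
contact_force: [0.6, 0.4, -0.7]
grip_width: 0.0224
gripper_force: 49.1
```

Emit:
{"api": "drive_tool", "payload": {
  "rows": [
    {"offset":[-0.01,0.01,0.02],"rotation":[0,0,0],"claw":0.1},
    {"offset":[-0.01,0.01,0.04],"rotation":[0,0,0],"claw":0.1},
    {"offset":[-0.01,0.01,0.06],"rotation":[0,0,0],"claw":0.1},
    {"offset":[-0.01,0.01,0.08],"rotation":[0,0,0],"claw":0.1},
    {"offset":[-0.01,0.01,0.095],"rotation":[0,0,0],"claw":0.1},
    {"offset":[-0.01,0.01,0.095],"rotation":[0,0,0],"claw":0.1},
    {"offset":[-0.01,0.01,0.095],"rotation":[0,0,0],"claw":0.1}
  ]
}}

```text
clock: 7.37
tcp_pos: [0.6569, -0.0945, 0.0683]
orientation: [3.142, -0.0, -0.0]
contact_force: [-1.1, -0.1, 0.4]
grip_width: 0.0226
gripper_force: 49.3
```

Emit:
{"api": "drive_tool", "payload": {
  "rows": [
    {"offset":[0,0,0.003],"rotation":[0,0,0],"claw":0.1},
    {"offset":[0,0,0.003],"rotation":[0,0,0],"claw":0.6},
    {"offset":[0,0,0.003],"rotation":[0,0,0],"claw":0.6},
    {"offset":[0,0,0.003],"rotation":[0,0,0],"claw":0.6},
    {"offset":[0,0,0.003],"rotation":[0,0,0],"claw":0.6},
    {"offset":[0,0,0.003],"rotation":[0,0,0],"claw":0.8},
    {"offset":[0,0,-0.2],"rotation":[0,0,0],"claw":0.8},
    {"offset":[0,0,-0.45],"rotation":[0,0,0],"claw":0.8},
    {"offset":[0,0,-0.7],"rotation":[0,0,0],"claw":0.8},
    {"offset":[0,0,-0.95],"rotation":[0,0,0],"claw":0.8},
    {"offset":[0,0,-0.95],"rotation":[0,0,0],"claw":0.8},
    {"offset":[0,0,-0.95],"rotation":[0,0,0],"claw":0.8},
    {"offset":[0,0,-0.95],"rotation":[0,0,0],"claw":0.8}
  ]
}}

```text
clock: 8.45
tcp_pos: [0.6566, -0.0945, 0.2104]
orientation: [3.142, -0.0, -0.0]
contact_force: [-0.3, 0.4, -1.6]
grip_width: 0.068
gripper_force: 0.0
```

Run:
```python
from wm import *
o=get_obs();print(o["tcp_pos"],o["clock"])
f=grab_frame("wrist");save("w3",f["frame"])
print(plate(f,(.658,-.096),.102,.064))
for c in ((.652,.105,.066),(.4585,-.0745,.084)):
  try: print(plate(f,c[:2],c[2]),knob(f,c[:2]))
  except Exception as e: print(e)
```

```text
[ 0.6566174  -0.0945485   0.21041764] 8.45
[ 0.6583 -0.0942  0.1007]
[0.6531 0.1049 0.0636] (array([0.6521, 0.1059, 0.0245]), np.float64(0.0388))
[ 0.4611 -0.0725  0.0814] (array([ 0.4597, -0.0724,  0.0239]), np.float64(0.0389))
```

View pics/w3.png

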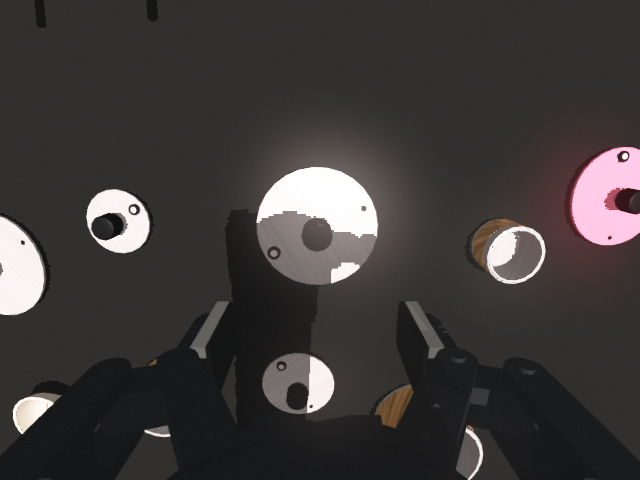

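lid_large is seated at (.6583,-.0942), at the right height and under the gripper at (317,225). Next is lid_small, at (118,221) here.

Emit:
{"api": "drive_tool", "payload": {
  "rows": [
    {"offset":[0,-0.2,0],"rotation":[0,0,0],"claw":0.8},
    {"offset":[0,-0.42,0],"rotation":[0,0,0],"claw":0.8},
    {"offset":[0,-0.66,0],"rotation":[0,0,0],"claw":0.8},
    {"offset":[0,-0.9,0],"rotation":[0,0,0],"claw":0.8},
    {"offset":[0,-1,0],"rotation":[0,0,0],"claw":0.8}
  ]
}}

```text
clock: 8.92
tcp_pos: [0.6554, 0.0625, 0.2086]
orientation: [-3.138, -0.01, 0.006]
contact_force: [-1.1, 0.6, 0.6]
grip_width: 0.0681
gripper_force: 0.0
```

Emit:
{"api": "drive_tool", "payload": {
  "rows": [
    {"offset":[-0.01,-0.15,0.1],"rotation":[0,0,0],"claw":0.8},
    {"offset":[-0.027,-0.333,0.3],"rotation":[0,0,0],"claw":0.8},
    {"offset":[-0.027,-0.333,0.5],"rotation":[0,0,0],"claw":0.8},
    {"offset":[-0.027,-0.333,0.7],"rotation":[0,0,0],"claw":0.8},
    {"offset":[-0.027,-0.333,0.9],"rotation":[0,0,0],"claw":0.8},
    {"offset":[-0.027,-0.333,0.95],"rotation":[0,0,0],"claw":0.8},
    {"offset":[-0.027,-0.333,0.95],"rotation":[0,0,0],"claw":0.8},
    {"offset":[-0.027,-0.333,0.95],"rotation":[0,0,0],"claw":0.8},
    {"offset":[-0.027,-0.333,0.95],"rotation":[0,0,0],"claw":0.8}
  ]
}}

```text
clock: 9.67
tcp_pos: [0.6543, 0.1054, 0.07]
orientation: [-3.141, 0.001, -0.004]
contact_force: [0.8, 0.5, -0.2]
grip_width: 0.0681
gripper_force: 0.0
```

Emit:
{"api": "drive_tool", "payload": {
  "rows": [
    {"offset":[-0.008,0,0.12],"rotation":[0,0,0],"claw":0.8},
    {"offset":[-0.008,0,0.24],"rotation":[0,0,0],"claw":0.8},
    {"offset":[-0.008,0,0.32],"rotation":[0,0,0],"claw":0.8},
    {"offset":[-0.008,0,0.355],"rotation":[0,0,0],"claw":0.8},
    {"offset":[-0.008,0,0.355],"rotation":[0,0,0],"claw":0.8},
    {"offset":[-0.008,0,0.355],"rotation":[0,0,0],"claw":0.8},
    {"offset":[-0.008,0,0.355],"rotation":[0,0,0],"claw":0.8},
    {"offset":[-0.008,0,0.355],"rotation":[0,0,0],"claw":0.8}
  ]
}}

```text
clock: 10.33
tcp_pos: [0.6526, 0.1056, 0.0162]
orientation: [-3.141, 0.001, -0.003]
contact_force: [0.6, -0.3, 0.6]
grip_width: 0.0682
gripper_force: 0.0
```

Emit:
{"api": "drive_tool", "payload": {
  "rows": [
    {"offset":[0,0,0],"rotation":[0,0,0],"claw":0.1},
    {"offset":[0,0,0],"rotation":[0,0,0],"claw":0.1},
    {"offset":[0,0,0],"rotation":[0,0,0],"claw":0.1},
    {"offset":[0,0,0],"rotation":[0,0,0],"claw":0.1},
    {"offset":[0,0,0],"rotation":[0,0,0],"claw":0.1},
    {"offset":[0,0,0],"rotation":[0,0,0],"claw":0.1},
    {"offset":[0,0,0],"rotation":[0,0,0],"claw":0.1},
    {"offset":[0,0,0],"rotation":[0,0,0],"claw":0.1},
    {"offset":[0,0,0],"rotation":[0,0,0],"claw":0.1}
  ],
  "force": 50
}}

```text
clock: 11.08
tcp_pos: [0.6521, 0.1055, 0.0154]
orientation: [-3.141, 0.0, -0.001]
contact_force: [-0.7, 0.4, 5.6]
grip_width: 0.0222
gripper_force: 49.0
```

Emit:
{"api": "drive_tool", "payload": {
  "rows": [
    {"offset":[0,0,-0.06],"rotation":[0,0,0],"claw":0.1},
    {"offset":[0,0,-0.15],"rotation":[0,0,0],"claw":0.1},
    {"offset":[0,0,-0.3],"rotation":[0,0,0],"claw":0.1},
    {"offset":[0,0,-0.5],"rotation":[0,0,0],"claw":0.1},
    {"offset":[0,0,-0.7],"rotation":[0,0,0],"claw":0.1},
    {"offset":[0,0,-0.9],"rotation":[0,0,0],"claw":0.1},
    {"offset":[0,0,-0.95],"rotation":[0,0,0],"claw":0.1},
    {"offset":[0,0,-0.95],"rotation":[0,0,0],"claw":0.1},
    {"offset":[0,0,-0.95],"rotation":[0,0,0],"claw":0.1},
    {"offset":[0,0,-0.95],"rotation":[0,0,0],"claw":0.1}
  ]
}}

```text
clock: 11.92
tcp_pos: [0.6505, 0.1051, 0.156]
orientation: [3.141, -0.0, -0.004]
contact_force: [-0.3, -0.5, -1.3]
grip_width: 0.0222
gripper_force: 49.0
```

Emit:
{"api": "drive_tool", "payload": {
  "rows": [
    {"offset":[0,0.12,0],"rotation":[0,0,0],"claw":0.1},
    {"offset":[0,0.32,0],"rotation":[0,0,0],"claw":0.1},
    {"offset":[0,0.54,0],"rotation":[0,0,0],"claw":0.1},
    {"offset":[0,0.78,0],"rotation":[0,0,0],"claw":0.1},
    {"offset":[0,1,0],"rotation":[0,0,0],"claw":0.1}
  ]
}}

```text
clock: 12.33
tcp_pos: [0.6502, -0.0465, 0.1553]
orientation: [3.141, -0.0, -0.006]
contact_force: [0.4, 0.9, -0.3]
grip_width: 0.0225
gripper_force: 49.0
```

Emit:
{"api": "drive_tool", "payload": {
  "rows": [
    {"offset":[0,0.24,0],"rotation":[0,0,0],"claw":0.1},
    {"offset":[0,0.48,0],"rotation":[0,0,0],"claw":0.1},
    {"offset":[0,0.74,0],"rotation":[0,0,0],"claw":0.1},
    {"offset":[0,1,0],"rotation":[0,0,0],"claw":0.1}
  ]
}}

```text
clock: 12.67
tcp_pos: [0.6503, -0.1958, 0.1552]
orientation: [-3.141, -0.001, 0.006]
contact_force: [0.5, 0.6, -0.1]
grip_width: 0.0219
gripper_force: 49.0
```

Emit:
{"api": "drive_tool", "payload": {
  "rows": [
    {"offset":[-0.06,0.24,0],"rotation":[0,0,0],"claw":0.1},
    {"offset":[-0.12,0.44,0],"rotation":[0,0,0],"claw":0.1},
    {"offset":[-0.157,0.56,0],"rotation":[0,0,0],"claw":0.1},
    {"offset":[-0.157,0.58,0],"rotation":[0,0,0],"claw":0.1},
    {"offset":[-0.157,0.58,0.15],"rotation":[0,0,0],"claw":0.1},
    {"offset":[-0.157,0.58,0.3],"rotation":[0,0,0],"claw":0.1},
    {"offset":[-0.157,0.58,0.4],"rotation":[0,0,0],"claw":0.1},
    {"offset":[-0.157,0.58,0.45],"rotation":[0,0,0],"claw":0.1},
    {"offset":[-0.157,0.58,0.45],"rotation":[0,0,0],"claw":0.1},
    {"offset":[-0.157,0.58,0.45],"rotation":[0,0,0],"claw":0.1},
    {"offset":[-0.157,0.58,0.45],"rotation":[0,0,0],"claw":0.1}
  ]
}}

```text
clock: 13.58
tcp_pos: [0.6289, -0.2815, 0.0908]
orientation: [3.141, 0.0, 0.002]
contact_force: [1.1, 0.0, -0.2]
grip_width: 0.0224
gripper_force: 49.0
```

Emit:
{"api": "drive_tool", "payload": {
  "rows": [
    {"offset":[-0.01,0.007,0.08],"rotation":[0,0,0],"claw":0.1},
    {"offset":[-0.01,0.007,0.15],"rotation":[0,0,0],"claw":0.1},
    {"offset":[-0.01,0.007,0.15],"rotation":[0,0,0],"claw":0.1},
    {"offset":[-0.01,0.007,0.18],"rotation":[0,0,0],"claw":0.1},
    {"offset":[-0.01,0.007,0.21],"rotation":[0,0,0],"claw":0.1},
    {"offset":[-0.01,0.007,0.235],"rotation":[0,0,0],"claw":0.1},
    {"offset":[-0.01,0.007,0.25],"rotation":[0,0,0],"claw":0.1},
    {"offset":[-0.01,0.007,0.25],"rotation":[0,0,0],"claw":0.1},
    {"offset":[-0.01,0.007,0.25],"rotation":[0,0,0],"claw":0.1}
  ]
}}

```text
clock: 14.33
tcp_pos: [0.6268, -0.2827, 0.0526]
orientation: [3.141, -0.0, 0.001]
contact_force: [0.1, 0.2, -1.7]
grip_width: 0.0223
gripper_force: 49.2
```

Emit:
{"api": "drive_tool", "payload": {
  "rows": [
    {"offset":[0,0,0.005],"rotation":[0,0,0],"claw":0.1},
    {"offset":[0,0,0.005],"rotation":[0,0,0],"claw":0.1},
    {"offset":[0,0,0.005],"rotation":[0,0,0],"claw":0.6},
    {"offset":[0,0,0.005],"rotation":[0,0,0],"claw":0.6},
    {"offset":[0,0,0.005],"rotation":[0,0,0],"claw":0.6},
    {"offset":[0,0,0.005],"rotation":[0,0,0],"claw":0.6},
    {"offset":[0,0,0.005],"rotation":[0,0,0],"claw":0.8},
    {"offset":[0,0,-0.2],"rotation":[0,0,0],"claw":0.8},
    {"offset":[0,0,-0.45],"rotation":[0,0,0],"claw":0.8},
    {"offset":[0,0,-0.7],"rotation":[0,0,0],"claw":0.8},
    {"offset":[0,0,-0.95],"rotation":[0,0,0],"claw":0.8},
    {"offset":[0,0,-0.98],"rotation":[0,0,0],"claw":0.8},
    {"offset":[0,0,-0.98],"rotation":[0,0,0],"claw":0.8},
    {"offset":[0,0,-0.98],"rotation":[0,0,0],"claw":0.8}
  ]
}}

```text
clock: 15.5
tcp_pos: [0.6264, -0.2826, 0.1994]
orientation: [3.142, -0.0, 0.0]
contact_force: [-0.6, 0.0, -0.4]
grip_width: 0.0682
gripper_force: 0.0
```

Run:
```python
from wm import *
o=get_obs();print(o["tcp_pos"],o["clock"])
f=grab_frame("wrist");save("w4",f["frame"])
print(plate(f,(.627,-.2826),.066,.048),plate(f,(.658,-.0945),.102,.064))
print(rim(f,(.4022,-.2192),.1055,.068))
```

```text
[ 0.62642959 -0.28259274  0.19935358] 15.5
[ 0.6275 -0.2825  0.0647] [ 0.6584 -0.0953  0.1013]
(array([ 0.3947, -0.2183,  0.1211]), np.float64(0.0673), np.int64(297))
```

View pics/w4.png

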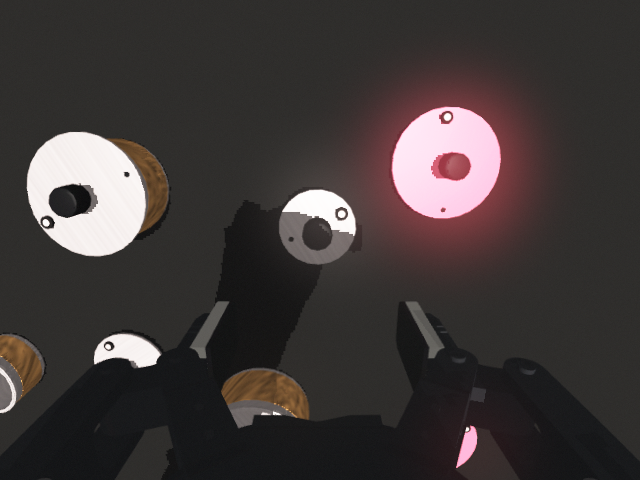

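lid_small is seated at (317,227), and lid_large also still sits correctly at (85,195). Next is lid_medium.

Emit:
{"api": "drive_tool", "payload": {
  "rows": [
    {"offset":[-0.14,-0.14,0],"rotation":[0,0,0],"claw":0.8},
    {"offset":[-0.32,-0.32,0],"rotation":[0,0,0],"claw":0.8},
    {"offset":[-0.51,-0.51,0],"rotation":[0,0,0],"claw":0.8},
    {"offset":[-0.7,-0.7,0],"rotation":[0,0,0],"claw":0.8},
    {"offset":[-0.9,-0.9,0],"rotation":[0,0,0],"claw":0.8}
  ]
}}

```text
clock: 15.97
tcp_pos: [0.4895, -0.1469, 0.1973]
orientation: [-3.141, 0.001, 0.006]
contact_force: [1.2, 0.6, 0.4]
grip_width: 0.0687
gripper_force: 0.0
```

Emit:
{"api": "drive_tool", "payload": {
  "rows": [
    {"offset":[-0.1,-0.2,0],"rotation":[0,0,0],"claw":0.8},
    {"offset":[-0.18,-0.4,0],"rotation":[0,0,0],"claw":0.8},
    {"offset":[-0.211,-0.5,0],"rotation":[0,0,0],"claw":0.8},
    {"offset":[-0.211,-0.5,0],"rotation":[0,0,0],"claw":0.8},
    {"offset":[-0.211,-0.5,0],"rotation":[0,0,0],"claw":0.8},
    {"offset":[-0.211,-0.5,0],"rotation":[0,0,0],"claw":0.8},
    {"offset":[-0.211,-0.5,0],"rotation":[0,0,0],"claw":0.8},
    {"offset":[-0.211,-0.5,0],"rotation":[0,0,0],"claw":0.8}
  ]
}}

```text
clock: 16.63
tcp_pos: [0.4607, -0.0743, 0.199]
orientation: [3.141, -0.004, -0.001]
contact_force: [-0.7, -0.1, -0.2]
grip_width: 0.0683
gripper_force: 0.0
```

Run:
```python
from wm import *
o=get_obs();print(o["tcp_pos"],o["clock"])
f=grab_frame("wrist");save("w5",f["frame"])
print(plate(f,(.4597,-.0724),.084),knob(f,(.4597,-.0724)))
print(rim(f,(.457,.0748),.0695,.052))
```

```text
[ 0.46065793 -0.0743003   0.19903544] 16.6333
[ 0.459  -0.0723  0.0826] (array([ 0.4587, -0.0723,  0.0241]), np.float64(0.039))
(array([0.4565, 0.0746, 0.0701]), np.float64(0.0516), np.int64(1427))
```

Emit:
{"api": "drive_tool", "payload": {
  "rows": [
    {"offset":[-0.011,-0.013,0.2],"rotation":[0,0,0],"claw":0.8},
    {"offset":[-0.011,-0.013,0.45],"rotation":[0,0,0],"claw":0.8},
    {"offset":[-0.011,-0.013,0.7],"rotation":[0,0,0],"claw":0.8},
    {"offset":[-0.011,-0.013,0.9],"rotation":[0,0,0],"claw":0.8},
    {"offset":[-0.011,-0.013,0.95],"rotation":[0,0,0],"claw":0.8},
    {"offset":[-0.011,-0.013,0.95],"rotation":[0,0,0],"claw":0.8},
    {"offset":[-0.011,-0.013,0.95],"rotation":[0,0,0],"claw":0.8},
    {"offset":[-0.011,-0.013,0.95],"rotation":[0,0,0],"claw":0.8}
  ]
}}

```text
clock: 17.35
tcp_pos: [0.4605, -0.0715, 0.0586]
orientation: [3.141, -0.001, 0.005]
contact_force: [0.1, -0.4, 0.5]
grip_width: 0.0684
gripper_force: 0.0
```

Emit:
{"api": "drive_tool", "payload": {
  "rows": [
    {"offset":[0,0,0.1],"rotation":[0,0,0],"claw":0.8},
    {"offset":[0,0,0.2],"rotation":[0,0,0],"claw":0.8},
    {"offset":[0,0,0.25],"rotation":[0,0,0],"claw":0.8},
    {"offset":[0,0,0.25],"rotation":[0,0,0],"claw":0.8},
    {"offset":[0,0,0.25],"rotation":[0,0,0],"claw":0.8},
    {"offset":[0,0,0.25],"rotation":[0,0,0],"claw":0.8},
    {"offset":[0,0,0.25],"rotation":[0,0,0],"claw":0.8}
  ]
}}

```text
clock: 17.93
tcp_pos: [0.4597, -0.0713, 0.0205]
orientation: [3.141, -0.001, 0.003]
contact_force: [-0.8, -0.3, -0.1]
grip_width: 0.0683
gripper_force: 0.0
```

Emit:
{"api": "drive_tool", "payload": {
  "rows": [
    {"offset":[-0.003,0.006,0.024],"rotation":[0,0,0],"claw":0.8},
    {"offset":[-0.003,0.006,0.024],"rotation":[0,0,0],"claw":0.8},
    {"offset":[-0.003,0.006,0.024],"rotation":[0,0,0],"claw":0.8},
    {"offset":[-0.003,0.006,0.024],"rotation":[0,0,0],"claw":0.1},
    {"offset":[-0.003,0.006,0.024],"rotation":[0,0,0],"claw":0.1},
    {"offset":[-0.003,0.006,0.024],"rotation":[0,0,0],"claw":0.1},
    {"offset":[-0.003,0.006,0.024],"rotation":[0,0,0],"claw":0.1},
    {"offset":[-0.003,0.006,0.024],"rotation":[0,0,0],"claw":0.1},
    {"offset":[-0.003,0.006,0.024],"rotation":[0,0,0],"claw":0.1},
    {"offset":[-0.003,0.006,0.024],"rotation":[0,0,0],"claw":0.1},
    {"offset":[-0.003,0.006,0.024],"rotation":[0,0,0],"claw":0.1},
    {"offset":[-0.003,0.006,0.024],"rotation":[0,0,0],"claw":0.1}
  ]
}}

```text
clock: 18.93
tcp_pos: [0.4585, -0.0721, 0.0161]
orientation: [3.142, -0.0, 0.0]
contact_force: [-1.0, 0.1, 4.6]
grip_width: 0.0222
gripper_force: 48.8
```

Emit:
{"api": "drive_tool", "payload": {
  "rows": [
    {"offset":[0,0,-0.06],"rotation":[0,0,0],"claw":0.1},
    {"offset":[0,0,-0.15],"rotation":[0,0,0],"claw":0.1},
    {"offset":[0,0,-0.3],"rotation":[0,0,0],"claw":0.1},
    {"offset":[0,0,-0.5],"rotation":[0,0,0],"claw":0.1},
    {"offset":[0,0,-0.7],"rotation":[0,0,0],"claw":0.1},
    {"offset":[0,0,-0.85],"rotation":[0,0,0],"claw":0.1},
    {"offset":[0,0,-0.85],"rotation":[0,0,0],"claw":0.1},
    {"offset":[0,0,-0.85],"rotation":[0,0,0],"claw":0.1},
    {"offset":[0,0,-0.85],"rotation":[0,0,0],"claw":0.1}
  ]
}}

```text
clock: 19.68
tcp_pos: [0.4578, -0.0721, 0.143]
orientation: [3.142, -0.0, -0.001]
contact_force: [0.1, 0.4, -1.2]
grip_width: 0.0224
gripper_force: 49.0
```

Emit:
{"api": "drive_tool", "payload": {
  "rows": [
    {"offset":[-0.01,-0.12,0],"rotation":[0,0,0],"claw":0.1},
    {"offset":[-0.01,-0.3,0],"rotation":[0,0,0],"claw":0.1},
    {"offset":[-0.01,-0.5,0],"rotation":[0,0,0],"claw":0.1},
    {"offset":[-0.01,-0.7,0],"rotation":[0,0,0],"claw":0.1},
    {"offset":[-0.01,-0.88,0],"rotation":[0,0,0],"claw":0.1},
    {"offset":[-0.01,-0.975,0],"rotation":[0,0,0],"claw":0.1},
    {"offset":[-0.01,-0.975,0],"rotation":[0,0,0],"claw":0.1},
    {"offset":[-0.01,-0.975,0.1],"rotation":[0,0,0],"claw":0.1},
    {"offset":[-0.01,-0.975,0.22],"rotation":[0,0,0],"claw":0.1},
    {"offset":[-0.01,-0.975,0.34],"rotation":[0,0,0],"claw":0.1},
    {"offset":[-0.01,-0.975,0.4],"rotation":[0,0,0],"claw":0.1},
    {"offset":[-0.01,-0.975,0.4],"rotation":[0,0,0],"claw":0.1},
    {"offset":[-0.01,-0.975,0.4],"rotation":[0,0,0],"claw":0.1},
    {"offset":[-0.01,-0.975,0.4],"rotation":[0,0,0],"claw":0.1},
    {"offset":[-0.01,-0.975,0.4],"rotation":[0,0,0],"claw":0.1}
  ]
}}

```text
clock: 20.93
tcp_pos: [0.4577, 0.0741, 0.0842]
orientation: [-3.141, 0.001, -0.002]
contact_force: [-0.2, 0.7, -1.5]
grip_width: 0.0224
gripper_force: 49.1
```

Emit:
{"api": "drive_tool", "payload": {
  "rows": [
    {"offset":[-0.005,-0.002,0.03],"rotation":[0,0,0],"claw":0.1},
    {"offset":[-0.005,-0.002,0.06],"rotation":[0,0,0],"claw":0.1},
    {"offset":[-0.005,-0.002,0.09],"rotation":[0,0,0],"claw":0.1},
    {"offset":[-0.005,-0.002,0.12],"rotation":[0,0,0],"claw":0.1},
    {"offset":[-0.005,-0.002,0.14],"rotation":[0,0,0],"claw":0.1},
    {"offset":[-0.005,-0.002,0.15],"rotation":[0,0,0],"claw":0.1},
    {"offset":[-0.005,-0.002,0.15],"rotation":[0,0,0],"claw":0.1},
    {"offset":[-0.005,-0.002,0.15],"rotation":[0,0,0],"claw":0.1},
    {"offset":[-0.005,-0.002,0.15],"rotation":[0,0,0],"claw":0.1}
  ]
}}

```text
clock: 21.68
tcp_pos: [0.4559, 0.0744, 0.0611]
orientation: [3.141, -0.0, -0.001]
contact_force: [-3.1, -0.4, 6.6]
grip_width: 0.0224
gripper_force: 49.9
```

Contact is felt at the seat height, so I release.

Emit:
{"api": "drive_tool", "payload": {
  "rows": [
    {"offset":[0,0,0],"rotation":[0,0,0],"claw":0.6},
    {"offset":[0,0,0],"rotation":[0,0,0],"claw":0.6},
    {"offset":[0,0,0],"rotation":[0,0,0],"claw":0.6},
    {"offset":[0,0,0],"rotation":[0,0,0],"claw":0.6},
    {"offset":[0,0,0],"rotation":[0,0,0],"claw":0.8},
    {"offset":[0,0,-0.2],"rotation":[0,0,0],"claw":0.8},
    {"offset":[0,0,-0.45],"rotation":[0,0,0],"claw":0.8},
    {"offset":[0,0,-0.7],"rotation":[0,0,0],"claw":0.8},
    {"offset":[0,0,-0.95],"rotation":[0,0,0],"claw":0.8},
    {"offset":[0,0,-0.98],"rotation":[0,0,0],"claw":0.8},
    {"offset":[0,0,-0.98],"rotation":[0,0,0],"claw":0.8},
    {"offset":[0,0,-0.98],"rotation":[0,0,0],"claw":0.8},
    {"offset":[0,0,-0.98],"rotation":[0,0,0],"claw":0.8}
  ]
}}

```text
clock: 22.77
tcp_pos: [0.4552, 0.0741, 0.2064]
orientation: [3.141, -0.0, -0.004]
contact_force: [-0.7, -0.1, -1.1]
grip_width: 0.0684
gripper_force: 0.0
```

Run:
```python
from wm import *
o=get_obs();print(o["tcp_pos"],o["clock"])
f=grab_frame("wrist");save("w6",f["frame"])
print(plate(f,(.4565,.0746),.084,.056))
print(plate(f,(.604,.258),.12),knob(f,(.604,.258)))
```

```text
[0.45519025 0.07412867 0.20644855] 22.7667
[0.4564 0.0746 0.0828]
[0.6027 0.2593 0.1178] (array([0.6042, 0.259 , 0.0249]), np.float64(0.0388))
```

View pics/w6.png

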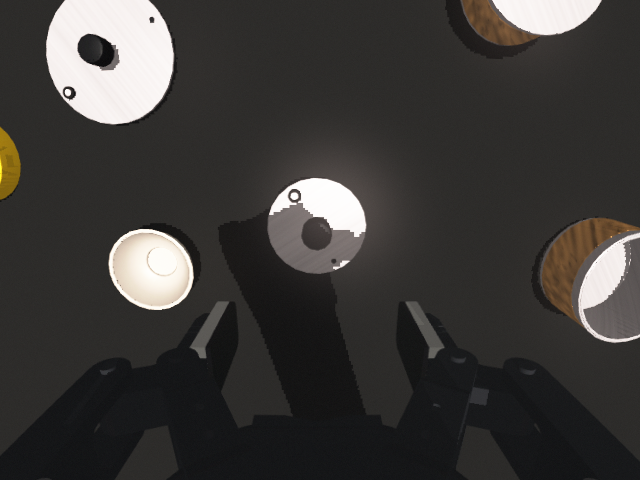

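lid_medium is seated at (317,226) and the dish (152,268) is undisturbed. Next is lid_largest, at (110,55) here.

Emit:
{"api": "drive_tool", "payload": {
  "rows": [
    {"offset":[0.12,-0.14,0],"rotation":[0,0,0],"claw":0.8},
    {"offset":[0.28,-0.34,0],"rotation":[0,0,0],"claw":0.8},
    {"offset":[0.44,-0.55,0],"rotation":[0,0,0],"claw":0.8},
    {"offset":[0.61,-0.76,0],"rotation":[0,0,0],"claw":0.8},
    {"offset":[0.8,-1,0],"rotation":[0,0,0],"claw":0.8}
  ]
}}

```text
clock: 23.23
tcp_pos: [0.5738, 0.2219, 0.2058]
orientation: [3.14, -0.001, -0.005]
contact_force: [0.9, 0.3, 0.1]
grip_width: 0.0682
gripper_force: 0.0
```

Emit:
{"api": "drive_tool", "payload": {
  "rows": [
    {"offset":[0.1,-0.12,0],"rotation":[0,0,0],"claw":0.8},
    {"offset":[0.189,-0.233,0],"rotation":[0,0,0],"claw":0.8},
    {"offset":[0.189,-0.233,0],"rotation":[0,0,0],"claw":0.8},
    {"offset":[0.189,-0.233,0],"rotation":[0,0,0],"claw":0.8},
    {"offset":[0.189,-0.233,0],"rotation":[0,0,0],"claw":0.8},
    {"offset":[0.189,-0.233,0],"rotation":[0,0,0],"claw":0.8},
    {"offset":[0.189,-0.233,0],"rotation":[0,0,0],"claw":0.8},
    {"offset":[0.189,-0.233,0],"rotation":[0,0,0],"claw":0.8}
  ]
}}

```text
clock: 23.9
tcp_pos: [0.6018, 0.2551, 0.2081]
orientation: [3.141, -0.002, 0.0]
contact_force: [-0.7, 0.5, 0.3]
grip_width: 0.0682
gripper_force: 0.0
```

Run:
```python
from wm import *
o=get_obs();print(o["tcp_pos"],o["clock"])
f=grab_frame("wrist")
print(plate(f,(.604,.258),.12),knob(f,(.604,.258)))
```

```text
[0.60180996 0.25505313 0.20805291] 23.9
[0.6044 0.2605 0.1187] (array([0.6042, 0.2606, 0.0239]), np.float64(0.039))
```

Emit:
{"api": "drive_tool", "payload": {
  "rows": [
    {"offset":[0.01,-0.033,0.2],"rotation":[0,0,0],"claw":0.8},
    {"offset":[0.01,-0.033,0.45],"rotation":[0,0,0],"claw":0.8},
    {"offset":[0.01,-0.033,0.7],"rotation":[0,0,0],"claw":0.8},
    {"offset":[0.01,-0.033,0.93],"rotation":[0,0,0],"claw":0.8},
    {"offset":[0.01,-0.033,1],"rotation":[0,0,0],"claw":0.8},
    {"offset":[0.01,-0.033,1],"rotation":[0,0,0],"claw":0.8},
    {"offset":[0.01,-0.033,1],"rotation":[0,0,0],"claw":0.8},
    {"offset":[0.01,-0.033,1],"rotation":[0,0,0],"claw":0.8}
  ]
}}

```text
clock: 24.62
tcp_pos: [0.6052, 0.2619, 0.0606]
orientation: [-3.14, 0.001, -0.006]
contact_force: [0.2, 0.4, 0.6]
grip_width: 0.0682
gripper_force: 0.0
```

Emit:
{"api": "drive_tool", "payload": {
  "rows": [
    {"offset":[0,0,0.1],"rotation":[0,0,0],"claw":0.8},
    {"offset":[0,0,0.2],"rotation":[0,0,0],"claw":0.8},
    {"offset":[0,0,0.25],"rotation":[0,0,0],"claw":0.8},
    {"offset":[0,0,0.25],"rotation":[0,0,0],"claw":0.8},
    {"offset":[0,0,0.25],"rotation":[0,0,0],"claw":0.8},
    {"offset":[0,0,0.25],"rotation":[0,0,0],"claw":0.8},
    {"offset":[0,0,0.25],"rotation":[0,0,0],"claw":0.8}
  ]
}}

```text
clock: 25.2
tcp_pos: [0.604, 0.2613, 0.0212]
orientation: [-3.141, 0.0, -0.002]
contact_force: [0.5, -0.1, -0.2]
grip_width: 0.0682
gripper_force: 0.0
```

Emit:
{"api": "drive_tool", "payload": {
  "rows": [
    {"offset":[0.002,0.003,0.028],"rotation":[0,0,0],"claw":0.8},
    {"offset":[0.002,0.003,0.028],"rotation":[0,0,0],"claw":0.8},
    {"offset":[0.002,0.003,0.028],"rotation":[0,0,0],"claw":0.8},
    {"offset":[0.002,0.003,0.028],"rotation":[0,0,0],"claw":0.1},
    {"offset":[0.002,0.003,0.028],"rotation":[0,0,0],"claw":0.1},
    {"offset":[0.002,0.003,0.028],"rotation":[0,0,0],"claw":0.1},
    {"offset":[0.002,0.003,0.028],"rotation":[0,0,0],"claw":0.1},
    {"offset":[0.002,0.003,0.028],"rotation":[0,0,0],"claw":0.1},
    {"offset":[0.002,0.003,0.028],"rotation":[0,0,0],"claw":0.1},
    {"offset":[0.002,0.003,0.028],"rotation":[0,0,0],"claw":0.1},
    {"offset":[0.002,0.003,0.028],"rotation":[0,0,0],"claw":0.1},
    {"offset":[0.002,0.003,0.028],"rotation":[0,0,0],"claw":0.1}
  ],
  "force": 55
}}

```text
clock: 26.2
tcp_pos: [0.604, 0.2606, 0.0165]
orientation: [-3.141, 0.0, -0.001]
contact_force: [-0.8, 0.4, 4.5]
grip_width: 0.022
gripper_force: 54.1
```

Emit:
{"api": "drive_tool", "payload": {
  "rows": [
    {"offset":[0,0,-0.06],"rotation":[0,0,0],"claw":0.1},
    {"offset":[0,0,-0.15],"rotation":[0,0,0],"claw":0.1},
    {"offset":[0,0,-0.3],"rotation":[0,0,0],"claw":0.1},
    {"offset":[0,0,-0.5],"rotation":[0,0,0],"claw":0.1},
    {"offset":[0,0,-0.7],"rotation":[0,0,0],"claw":0.1},
    {"offset":[0,0,-0.9],"rotation":[0,0,0],"claw":0.1},
    {"offset":[0,0,-0.99],"rotation":[0,0,0],"claw":0.1},
    {"offset":[0,0,-0.99],"rotation":[0,0,0],"claw":0.1},
    {"offset":[0,0,-0.99],"rotation":[0,0,0],"claw":0.1},
    {"offset":[0,0,-0.99],"rotation":[0,0,0],"claw":0.1}
  ]
}}

```text
clock: 27.03
tcp_pos: [0.6026, 0.2598, 0.1626]
orientation: [3.14, -0.0, -0.005]
contact_force: [-0.4, 0.3, -1.7]
grip_width: 0.0221
gripper_force: 54.0
```

Emit:
{"api": "drive_tool", "payload": {
  "rows": [
    {"offset":[-0.04,0.12,0],"rotation":[0,0,0],"claw":0.1},
    {"offset":[-0.1,0.32,0],"rotation":[0,0,0],"claw":0.1},
    {"offset":[-0.16,0.54,0],"rotation":[0,0,0],"claw":0.1},
    {"offset":[-0.23,0.77,0],"rotation":[0,0,0],"claw":0.1},
    {"offset":[-0.3,1,0],"rotation":[0,0,0],"claw":0.1}
  ]
}}

```text
clock: 27.45
tcp_pos: [0.5566, 0.1088, 0.1622]
orientation: [3.141, 0.001, -0.007]
contact_force: [1.2, -0.3, -2.2]
grip_width: 0.0222
gripper_force: 54.1
```

Emit:
{"api": "drive_tool", "payload": {
  "rows": [
    {"offset":[-0.08,0.25,0],"rotation":[0,0,0],"claw":0.1},
    {"offset":[-0.15,0.5,0],"rotation":[0,0,0],"claw":0.1},
    {"offset":[-0.23,0.75,0],"rotation":[0,0,0],"claw":0.1},
    {"offset":[-0.3,1,0],"rotation":[0,0,0],"claw":0.1}
  ]
}}

```text
clock: 27.78
tcp_pos: [0.5112, -0.0412, 0.1626]
orientation: [-3.142, -0.0, 0.007]
contact_force: [0.4, -1.5, -1.6]
grip_width: 0.0225
gripper_force: 54.1
```

Emit:
{"api": "drive_tool", "payload": {
  "rows": [
    {"offset":[-0.08,0.25,0],"rotation":[0,0,0],"claw":0.1},
    {"offset":[-0.15,0.5,0],"rotation":[0,0,0],"claw":0.1},
    {"offset":[-0.23,0.75,0],"rotation":[0,0,0],"claw":0.1},
    {"offset":[-0.3,1,0],"rotation":[0,0,0],"claw":0.1}
  ]
}}

```text
clock: 28.12
tcp_pos: [0.4662, -0.1908, 0.1628]
orientation: [-3.14, 0.0, 0.006]
contact_force: [1.6, -0.3, -1.3]
grip_width: 0.0225
gripper_force: 54.1
```

Emit:
{"api": "drive_tool", "payload": {
  "rows": [
    {"offset":[-0.18,0.08,0],"rotation":[0,0,0],"claw":0.1},
    {"offset":[-0.33,0.14,0],"rotation":[0,0,0],"claw":0.1},
    {"offset":[-0.435,0.19,0],"rotation":[0,0,0],"claw":0.1},
    {"offset":[-0.435,0.19,0],"rotation":[0,0,0],"claw":0.1},
    {"offset":[-0.435,0.19,0],"rotation":[0,0,0],"claw":0.1},
    {"offset":[-0.435,0.19,0],"rotation":[0,0,0],"claw":0.1},
    {"offset":[-0.435,0.19,0],"rotation":[0,0,0],"claw":0.1},
    {"offset":[-0.435,0.19,0],"rotation":[0,0,0],"claw":0.1}
  ]
}}

```text
clock: 28.78
tcp_pos: [0.4042, -0.2172, 0.1644]
orientation: [-3.141, -0.002, 0.0]
contact_force: [1.2, 0.5, -1.2]
grip_width: 0.0221
gripper_force: 54.3
```

Emit:
{"api": "drive_tool", "payload": {
  "rows": [
    {"offset":[-0.013,0.013,0.1],"rotation":[0,0,0],"claw":0.1},
    {"offset":[-0.013,0.013,0.22],"rotation":[0,0,0],"claw":0.1},
    {"offset":[-0.013,0.013,0.34],"rotation":[0,0,0],"claw":0.1},
    {"offset":[-0.013,0.013,0.43],"rotation":[0,0,0],"claw":0.1},
    {"offset":[-0.013,0.013,0.43],"rotation":[0,0,0],"claw":0.1},
    {"offset":[-0.013,0.013,0.43],"rotation":[0,0,0],"claw":0.1},
    {"offset":[-0.013,0.013,0.43],"rotation":[0,0,0],"claw":0.1},
    {"offset":[-0.013,0.013,0.43],"rotation":[0,0,0],"claw":0.1}
  ]
}}

```text
clock: 29.45
tcp_pos: [0.4024, -0.2201, 0.1011]
orientation: [3.141, 0.0, 0.003]
contact_force: [0.0, 0.8, -1.3]
grip_width: 0.022
gripper_force: 54.2
```

Emit:
{"api": "drive_tool", "payload": {
  "rows": [
    {"offset":[0,-0.004,0.03],"rotation":[0,0,0],"claw":0.1},
    {"offset":[0,-0.004,0.06],"rotation":[0,0,0],"claw":0.1},
    {"offset":[0,-0.004,0.09],"rotation":[0,0,0],"claw":0.1},
    {"offset":[0,-0.004,0.12],"rotation":[0,0,0],"claw":0.1},
    {"offset":[0,-0.004,0.14],"rotation":[0,0,0],"claw":0.1},
    {"offset":[0,-0.004,0.152],"rotation":[0,0,0],"claw":0.1},
    {"offset":[0,-0.004,0.152],"rotation":[0,0,0],"claw":0.1},
    {"offset":[0,-0.004,0.152],"rotation":[0,0,0],"claw":0.1},
    {"offset":[0,-0.004,0.152],"rotation":[0,0,0],"claw":0.1}
  ]
}}

```text
clock: 30.2
tcp_pos: [0.4011, -0.2191, 0.0774]
orientation: [-3.141, 0.0, 0.001]
contact_force: [-2.0, 1.6, 3.3]
grip_width: 0.0219
gripper_force: 54.9
```

Emit:
{"api": "drive_tool", "payload": {
  "rows": [
    {"offset":[0,0,0],"rotation":[0,0,0],"claw":0.6},
    {"offset":[0,0,0],"rotation":[0,0,0],"claw":0.6},
    {"offset":[0,0,0],"rotation":[0,0,0],"claw":0.6},
    {"offset":[0,0,0],"rotation":[0,0,0],"claw":0.6},
    {"offset":[0,0,0],"rotation":[0,0,0],"claw":0.8},
    {"offset":[0,0,-0.2],"rotation":[0,0,0],"claw":0.8},
    {"offset":[0,0,-0.45],"rotation":[0,0,0],"claw":0.8},
    {"offset":[0,0,-0.7],"rotation":[0,0,0],"claw":0.8},
    {"offset":[0,0,-0.95],"rotation":[0,0,0],"claw":0.8},
    {"offset":[0,0,-0.98],"rotation":[0,0,0],"claw":0.8},
    {"offset":[0,0,-0.98],"rotation":[0,0,0],"claw":0.8},
    {"offset":[0,0,-0.98],"rotation":[0,0,0],"claw":0.8},
    {"offset":[0,0,-0.98],"rotation":[0,0,0],"claw":0.8}
  ]
}}

```text
clock: 31.28
tcp_pos: [0.4005, -0.2189, 0.2229]
orientation: [-3.141, 0.0, 0.004]
contact_force: [-1.1, 0.2, 0.1]
grip_width: 0.0682
gripper_force: 0.0
```

Run:
```python
from wm import *
f=grab_frame("wrist");s=grab_frame("scene");save("s2",s["frame"])
print(plate(f,(.402,-.2192),.12,.072))
P=cloud(s).reshape(-1,3)
for n,c,d,h in(("s",(.6275,-.2825),.066,.048),("m",(.4564,.0746),.084,.056),("l",(.6584,-.0945),.102,.064),("xl",(.402,-.2192),.12,.072)):
    print(n,plate(s,c,d,h))
    r=np.hypot(P[:,0]-c[0],P[:,1]-c[1]);Q=P[(r<d/2-.004)&(r>.016)&(abs(P[:,2]-h)<.008)]
    a=np.linalg.lstsq(np.c_[Q[:,:2]-c,np.ones(len(Q))],Q[:,2],rcond=None)[0];print("slope,z",a.round(4),len(Q))
```

```text
[ 0.4018 -0.2189  0.1188]
s [ 0.6355 -0.2821  0.0556]
slope,z [ 0.0108 -0.005   0.0466] 165
m [0.4649 0.0742 0.0761]
slope,z [0.007  0.0106 0.0549] 243
l [ 0.6655 -0.0925  0.0925]
slope,z [-0.0024  0.0012  0.0627] 613
xl [ 0.4086 -0.219   0.1132]
slope,z [-0.0046 -0.0007  0.0707] 646
```

View pics/s2.png

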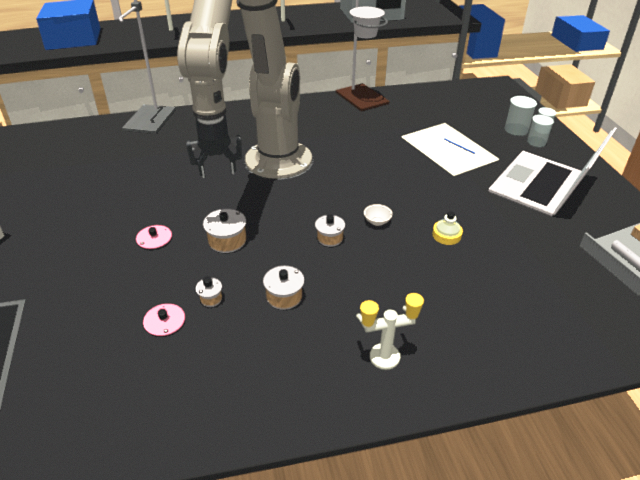

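The final scene shows all four lids level and at seat height: (210,290), (330,227), (284,283) and (225,226). The dish, burner and pink lids are where they were, and the gripper is clear.

```bash
python3 -c "from bench import hand_in; print(hand_in())"
```

```text
the job is handed in; nothing more can be done
None
```

All four lids are seated level and fully home on their own pots, the pots, dish and burner were left where they stood, and the job was handed in with the arm's clock at about 31 s; no verdict came back.

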